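# Stack the sample tile, open the safety-cap jug

### The job

Get the returned sample tiles ready for cleaning: set the loose terracotta tile gently and squarely on top of the two blue tiles on the rubber mat, and let go of it. Then open the blue cleaner jug: press its red push-and-turn safety cap down, twist it about a quarter turn anticlockwise (seen from above) while it is down, and lift it off. Finish while still holding the cap, upright and still, about 8 cm straight above the jug's neck; leave everything else on the counter where it stands.

Things in the scene. Friction and masses are not known exactly. Their poses are not given: they have to be found in the camera images.
- tile_loose_center (a point): Centre of the loose terracotta tile, 100 (its x) x 50 (its y) x 12 mm thick, about 140 g, lying flat on the work surface (z = 0); the point is half-way up. Its z is up.
- tile_mid_center (a point): Centre of the upper of two blue tiles of the same size (100 x 50 x 12 mm), already piled squarely on the mat; x along the length, z up. Its top face is 6 mm above this point. The tiles are not fixed.
- mat: Black rubber mat 190 x 150 x 3 mm, fixed to the counter; origin at the centre of its underside, axes along its sides. The blue tiles are near its middle.
- cap_center (a point): Centre of the red round safety cap, a loose part 56 mm across, 34 mm high, about 50 g; point on its axis, half-way up; z up. Two lugs inside its skirt (on its +x and -x) are caught under lugs on the neck. To open: grip firmly, press 5 to 8 mm straight down, turn anticlockwise (from above) 50 to 130 degrees while down (90 is best), lift. Clockwise is blocked. Locked, its x is along the jug's x.
- jug_neck (a point): Top centre of the jug's neck, inside the cap, 204 mm above the work surface; axes those of the jug: x towards its carrying handle, z up. The locked cap's centre is 3 mm above this point, and the cap has about 2 mm of sideways play and 10 degrees of turning play.
- jug: Blue jug in a steel tray fixed to the counter; it cannot move. Origin on the counter under the neck axis. Body 136 (x) x 92 (y) mm, 165 mm high to its shoulder, from 48 mm in front of the neck axis to 88 mm behind it; handle to 132 mm behind, lower than the shoulder. The shoulder is 25 mm below the locked cap's lower edge.
- spring_seal (a joint): Spring-loaded seal in the neck that the cap presses down: 0 = up (at rest), grows as the cap is pressed, 0.008 m = the stop. Spring force 6 N at first, 10 N at the stop. The cap can turn from about 0.006 m.
- tape: Bystander: cardboard-coloured ring roll standing flat, 90 mm across, 45 mm high; origin at the centre of its underside.
- spray: Bystander: metal can with a green band, 56 mm across, 170 mm high; origin at the centre of its underside.
- jar: Bystander: amber jar with a white lid, 68 mm across, 100 mm high; origin at the centre of its underside.
- scraper: Bystander: spatula-like scraper lying on the counter, 200 mm long; origin at its underside.
- cup: Bystander: grey measuring cup, 80 mm across, 90 mm high; origin at the centre of its underside.
- brush: Bystander: hand brush lying on the counter; origin at its underside.
Not all that is in view belongs to the job. Of the things that look like the part that bears tile_loose_center, the middle-sized one is meant. What is shaped like the part that bears cap_center but yellow is not meant.

How it is judged:
By the outcome, as a careful person would: the job done as asked, in the order asked, and still so for the second after the job is handed in, while the arm keeps its last pose, push and grip.
It also fails if it takes over 67 s, if anything falls off the work surface, if the arm or the gripper's body presses on something with over 40 N, if the wrist force passes 120 N, or if a joint passes its speed limit or range.

### The arm

A 6-joint arm with a two-finger parallel gripper is mounted at the origin on the work surface. World frame = base frame: x ahead of the robot, y to its left, z up, the work surface at z = 0. Lengths are in m, angles in rad, forces in N, time in s.
With the tool pointing down it reaches from about 0.25 to 0.775 m from the base axis. Payload 4 kg.
Tool frame: the origin (TCP) lies at the very end of the fingers, on their centre line; the grasp point (between the pads) lies env.tcp_to_grasp behind it (env.tcp_to_grasp is the distance from the TCP to the grasp point, in m); x points along the fingers, y is the direction in which the jaws open and shut, and the axes are right-handed (so a half turn about x gives the same grasp; the last joint's range is limited). The gripper opens to 85 mm and grips with 20 to 120 N. Pads are 22 mm wide; open, the fingers measure 114 mm over their backs; the gripper's body (76 mm by 85 mm) begins 54 mm behind the grasp point. The pads swing forward as they close: fully open they stand 13 mm farther back than shut.
Start: joints at [1.102, 0.087, 1.371, -0, 1.684, -0.103], TCP at [0.197, 0.514, 0.231] pointing down, gripper open.
Joint ranges: [-3.1, 3.1], [-0.76, 2.03], [0.27, 2.55], [-1.08, 4.22], [0.17, 2.65], [-2.57, 2.57]. Speed limits (rad/s): [2.79, 2.79, 3.14, 3.14, 3.14, 3.14].

### API

Orientations are given as a unit quaternion [x, y, z, w].
In Python, from plant import env, effector, planner, optics, hand_in, get_clock, get_joint_positions, get_qd, get_tau, get_position, get_ee_rot, get_wrist_force, get_ft_torque, get_grip_width gives the robot as it stands. The module is installed in compiled form; this text tells all that it offers. Calls block until the motion is done:
- env.move_to(position, orientation): joint-space move of the TCP to a pose.
- env.movel(position, orientation=None, feed=0.15): straight line of the TCP; orientation=None keeps the orientation; feed is the mean speed in m/s.
- env.set_joints(angles): joint-space move.
- effector.set_gripper(opening, force=None): finger opening in m; force is the grip in N (None keeps the last); returns when the fingers have stopped.
- env.wait(seconds).
- planner.solve_ik(position, orientation): joint angles nearest the present ones, or None.
- optics.capture(name): name is "side" or "top" or "wrist"; returns a dict with "color" (480x640x3 uint8, red, green, blue), "vertical_fov" (degrees; the focal length in pixels is half the picture's height over the tangent of half this angle, whatever the lens; pixels are square), "cx", "cy" (the principal point, pixels), "D" ([k1, k2, p1, p2, k3] as OpenCV has them; the pictures are not rectified), "extrinsics" (4x4, takes a point from world to camera coordinates); the wrist camera has in their place "mount" (4x4, takes a point from camera to tool coordinates, whose origin is the TCP and whose axes are the tool frame's). Camera axes: x right, y up, looking along -z (the intrinsics and any distortion apply to the point x, -y, -z); pixel columns grow to the right and rows downward; lengths in m; the calibration is good to about 2 mm. A picture is of the moment at which its call begins: read the wrist's pose just before it. There is no depth.
A pose or a line that the arm cannot do raises env.MotionError and nothing moves.
- hand_in(): hands the job in, once; it reports no verdict.
Readings, each from a call of its own:
- get_clock(): time.
- get_joint_positions(): joint angles.
- get_qd(): joint speeds.
- get_tau(): joint torques, N m.
- get_position(): TCP position.
- get_ee_rot(): TCP orientation.
- get_wrist_force(): force on the tool from outside, world axes, zero at the start.
- get_ft_torque(): the same for the moment, N m.
- get_grip_width(): finger opening in m.
Only numpy, scipy, OpenCV 4.12 (cv2) and the standard library are available. Lean on these libraries where they do the work, as an engineer would, in place of code of your own. Each camera call takes 0.05 s, during which the arm holds its last target. There are 200 camera calls.

## Working session

There is one attempt and no reset: what is moved stays moved. The work goes in short steps, each a Python script; the robot and the scene stay as the last script left them, time stands still between calls to the robot, and variables do not carry over. Pictures are saved under pics/ and viewed, about 8 in all and at most 12, crops included, and the job is handed in when it is done.

```bash
mkdir -p pics; cat > h.py <<'E'
import numpy as np, cv2
from plant import *
from scipy.spatial.transform import Rotation as R
def cap(name):
    p,q=np.array(get_position()),np.array(get_ee_rot())
    d=optics.capture(name); f=240/np.tan(np.radians(d["vertical_fov"])/2)
    d["K"]=np.array([[f,0,d["cx"]],[0,f,d["cy"]],[0,0,1.]])
    if "mount" in d:
        T=np.eye(4);T[:3,:3]=R.from_quat(q).as_matrix();T[:3,3]=p
        d["c2w"]=T@np.array(d["mount"])
    else: d["c2w"]=np.linalg.inv(np.array(d["extrinsics"]))
    return d
def ray(d,uv):
    n=cv2.undistortPoints(np.float64(uv).reshape(-1,1,2),d["K"],np.float64(d["D"])).reshape(-1,2)
    v=np.c_[n[:,0],-n[:,1],-np.ones(len(n))]
    return d["c2w"][:3,3], v@d["c2w"][:3,:3].T
def onplane(d,uv,z):
    o,v=ray(d,uv); return o+v*((z-o[2])/v[:,2])[:,None]
def proj(d,P):
    P=np.atleast_2d(P); c=(P-d["c2w"][:3,3])@d["c2w"][:3,:3]
    return cv2.projectPoints(np.c_[c[:,0],-c[:,1],-c[:,2]],np.zeros(3),np.zeros(3),d["K"],np.float64(d["D"]))[0].reshape(-1,2)
def save(d,n,crop=None,s=1):
    im=d["color"][...,::-1]
    if crop: im=im[crop[1]:crop[3],crop[0]:crop[2]]
    cv2.imwrite("pics/"+n,cv2.resize(im,None,fx=s,fy=s,interpolation=cv2.INTER_CUBIC))
def mask(d,lo,hi):
    return cv2.inRange(cv2.cvtColor(d["color"],cv2.COLOR_RGB2HSV),lo,hi)
def down(yaw):  # tool x down, tool y (jaws) along world yaw
    y=np.array([np.cos(yaw),np.sin(yaw),0]);x=np.array([0,0,-1.])
    return R.from_matrix(np.c_[x,y,np.cross(x,y)]).as_quat()
E
python3 - <<'E'
from h import *
import pickle
for n in("top","side"):
    d=cap(n); save(d,n+"0.png"); pickle.dump(d,open(n+".pkl","wb"))
    print(n,d["c2w"][:3,3].round(3),d["vertical_fov"],d["D"])
print(env.tcp_to_grasp,get_clock(),get_grip_width(),R.from_quat(get_ee_rot()).as_matrix().round(3))
E
```

```text
top [0.325 0.004 1.554] 43.55943580946732 [-0.03043679  0.          0.          0.          0.        ]
side [ 0.119 -0.924  1.267] 46.9905348412804 [-0.14242952  0.          0.          0.          0.        ]
0.0187 0.1 0.0854164011293628 [[-0.001  0.358  0.934]
 [-0.002  0.934 -0.358]
 [-1.    -0.002 -0.   ]]
```

View pics/top0.png

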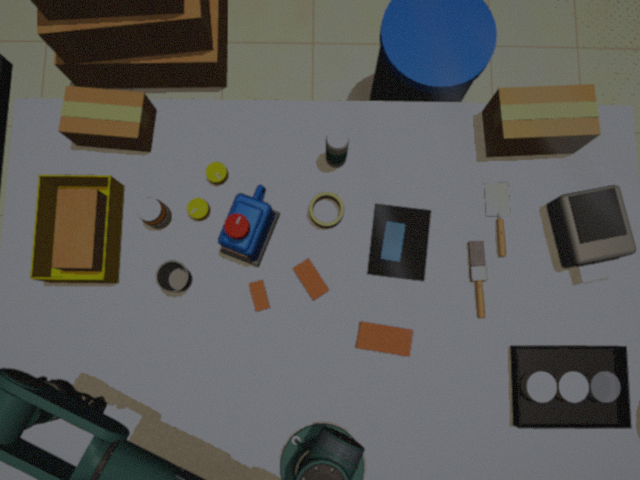

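View pics/side0.png

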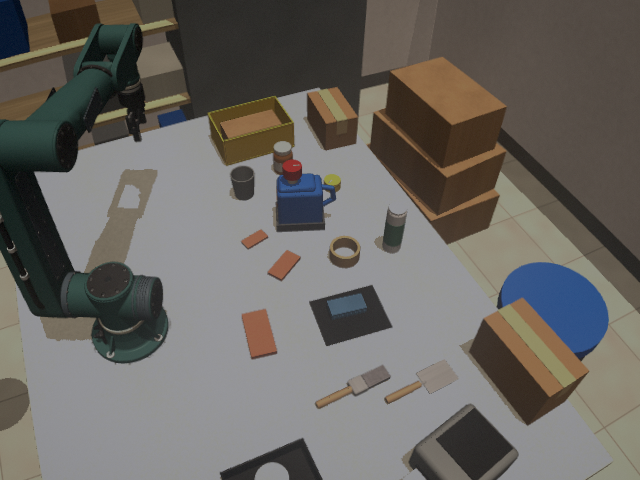

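Terracotta candidates in the top view are small at (260,295), middle at (311,279) and large at (384,338). I choose (311,279). Round caps are red at (237,225), on the jug and the one I want, and yellow at (216,173) and (199,209), which are not meant. The blue tiles are at (393,241) on the mat at (399,242).

```bash
python3 - <<'E'
from h import *
import pickle
T=pickle.load(open("top.pkl","rb"));S=pickle.load(open("side.pkl","rb"))
def rects(d,lo,hi,z,amin,roi=None):
    m=mask(d,lo,hi)
    if roi: k=np.zeros_like(m);k[roi[1]:roi[3],roi[0]:roi[2]]=255;m&=k
    for c in cv2.findContours(m,0,2)[0]:
        if cv2.contourArea(c)<amin: continue
        P=onplane(d,c.reshape(-1,2),z)[:,:2]
        r=cv2.minAreaRect(np.float32(P*1000)); px=c.reshape(-1,2).mean(0)
        print(px.round(),np.round(r[0],1),np.round(r[1],1),round(r[2],1))
print("terra top");rects(T,(5,120,60),(20,255,255),.012,80,(240,250,420,370))
print("terra side");rects(S,(0,100,60),(20,255,255),.012,80,(230,220,290,360))
print("blue top");rects(T,(90,60,50),(125,255,255),.027,80,(370,210,430,280))
print("mat");rects(T,(0,0,0),(180,255,45),.003,500,(355,195,440,290))
print("red top");rects(T,(170,120,60),(180,255,255),.224,80,(200,190,280,270));rects(T,(0,150,60),(4,255,255),.224,80,(200,190,280,270))
print("jug");rects(T,(100,120,40),(125,255,255),.165,80,(200,170,290,270))
print("bluside");rects(S,(90,60,50),(125,255,255),.027,80,(310,280,390,345))
for px in [(311,279),(393,241),(237,225),(262,190)]:
    print(px,cv2.cvtColor(T["color"],cv2.COLOR_RGB2HSV)[px[1],px[0]])
im=np.hstack([cv2.resize(T["color"][150:320,190:440],None,fx=3,fy=3,interpolation=2)])[...,::-1]
cv2.imwrite("pics/crop1.png",im)
E
```

```text
terra top
[382. 339.] [ 313.6 -155.1] [135.   65.4] 81.0
[259. 296.] [420.3 164.9] [72.9 34.6] 15.5
[310. 279.] [463.5  33.4] [96.6 46.6] 33.4
terra side
[259. 333.] [ 313.9 -156.2] [135.9  67.1] 81.2
[279. 270.] [464.3  30. ] [99.7 48.9] 33.8
[254. 238.] [420.  159.8] [73.4 38. ] 15.8
blue top
[392. 240.] [ 562.  -177.2] [ 53.3 103.1] 81.2
mat
[381. 245.] [ 557.5 -160.5] [ 73.6 163. ] 83.4
[406. 244.] [ 562.5 -210.8] [115.9 184.8] 83.5
red top
[238. 227.] [563. 197.] [52.2 49.9] 14.8
jug
[250. 223.] [591.6 175. ] [101.  166.2] 69.6
bluside
[349. 307.] [ 561.6 -184. ] [57.  99.1] 80.1
(311, 279) [ 11 164 120]
(393, 241) [103  97 100]
(237, 225) [  2 199 113]
(262, 190) [110 193  62]
```

View pics/crop1.png

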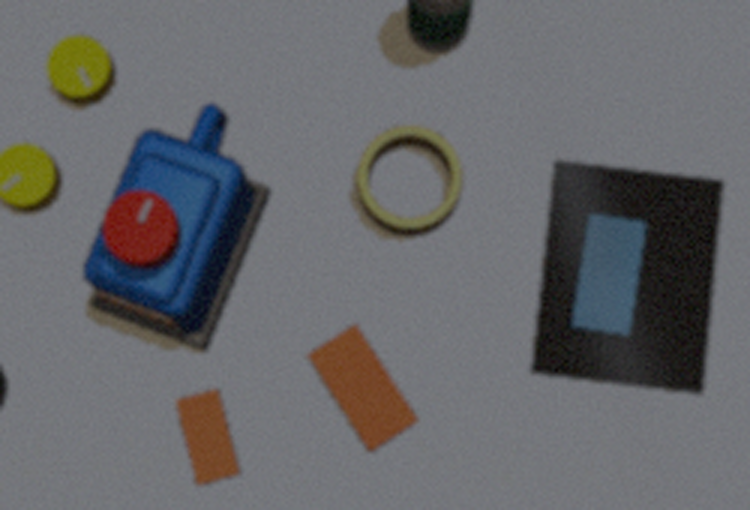

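The close crop confirms the middle-sized terracotta tile, at about (362,388) in the crop. The red cap sits on the jug at (141,228), with its mark pointing towards the handle. The blue tiles are at (610,273). Next I take close looks at the stack, the loose tile and the cap with the wrist camera.

```bash
python3 - <<'E'
from h import *
import pickle
def go(x,y,z,yd): env.move_to([x,y,z],down(np.radians(yd)))
go(.562,-.179,.25,-98.8); d1=cap("wrist"); print(get_clock(),d1["c2w"][:3,3]-get_position())
go(.464,.032,.23,-56.6); d2=cap("wrist"); print(get_clock(),np.round(get_joint_positions(),2))
pickle.dump((d1,d2),open("w.pkl","wb"))
def rects(d,lo,hi,z,amin):
    for c in cv2.findContours(mask(d,lo,hi),0,2)[0]:
        if cv2.contourArea(c)<amin: continue
        r=cv2.minAreaRect(np.float32(onplane(d,c.reshape(-1,2),z)[:,:2]*1000)); print(c.reshape(-1,2).mean(0).round(),np.round(r[0],1),np.round(r[1],1),round(r[2],1))
print("blue");rects(d1,(90,60,50),(125,255,255),.027,800)
print("terra");rects(d2,(3,110,50),(20,255,255),.012,800)
cv2.imwrite("pics/w.png",np.hstack([cv2.resize(d["color"],(400,300)) for d in(d1,d2)])[...,::-1])
E
```

```text
2.9083 [ 0.07713513 -0.01115624  0.14205154]
3.8833 [-0.05 -0.1   1.56 -0.    1.68  0.94]
blue
[ 11. 252.] [566.9 160.6] [ 20.8 149. ] 66.2
[328. 212.] [ 564.8 -177.6] [ 51.9 101.1] 81.3
terra
[385. 389.] [ 315.9 -158.2] [141.4  72.1] 80.9
[305. 203.] [466.5  33.8] [97.9 48.4] 33.5
[185. 165.] [424.8 163.9] [74.3 37.6] 15.5
```

View pics/w.png

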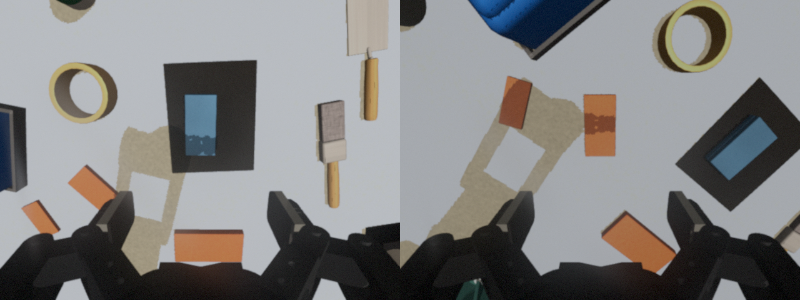

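The wrist views show the blue stack at about (400,249) and the middle tile at about (600,125), in picture coordinates. Measured sizes match those given, and the positions agree with the top view to 3 mm. Picking up.

```bash
python3 - <<'E'
from h import *
q=down(np.radians(-56.5))
effector.set_gripper(.068,25)
env.move_to([.4657,.0333,.08],q); 
env.movel([.4657,.0333,.015],feed=.12); print(get_wrist_force())
env.movel([.4657,.0333,.002],feed=.03); print(get_wrist_force(),get_position())
effector.set_gripper(.03,35); print(get_grip_width(),get_wrist_force())
env.movel([.4657,.0333,.14],feed=.12); env.wait(.2);print(get_grip_width(),get_wrist_force(),get_clock())
d=cap("wrist");save(d,"grip.png",s=.8)
E
```

```text
[-0.94586895  0.21223502 -0.91770238]
[-0.70977307 -0.61281409 -0.47532428] [0.46555393 0.03329951 0.00178457]
0.04883437776238481 [ 0.4766094  -0.6162038   1.26842321]
0.048579386046579194 [ 0.24711233 -0.04381404 -1.17536891] 7.9333
```

View pics/grip.png

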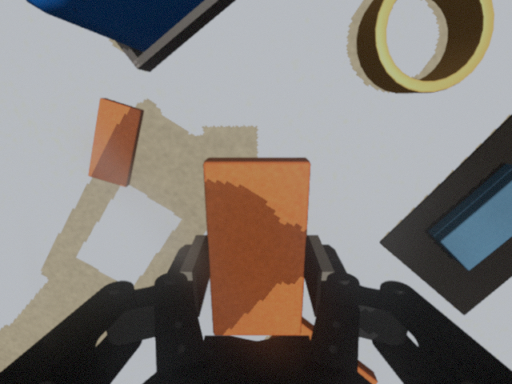

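The tile is held square between the pads, with its far edge at row 158 and the sides at columns 207 and 308. Now placing it.

```bash
python3 - <<'E'
from h import *
d=cap("wrist"); p=np.array(get_position())
e=onplane(d,[(261,199),(384,199)],p[2]+.010)-p   # far top edge corners, from TCP
a=np.radians(33.5);print("far edge in tile axes mm",[(1e3*(v[0]*np.cos(a)+v[1]*np.sin(a)),1e3*(-v[0]*np.sin(a)+v[1]*np.cos(a))) for v in e])
q=down(np.radians(-98.7)); x,y=.564,-.1778
env.move_to([x,y,.10],q); env.movel([x,y,.036],feed=.12); env.wait(.2)
f0=get_wrist_force()[2]
for z in np.arange(.034,.0255,-.0007):
    env.movel([x,y,z],feed=.015); f=get_wrist_force()[2]-f0
    if f>2.5: break
print(z,f,get_position(),get_wrist_force(),get_grip_width(),get_clock())
E
```

```text
far edge in tile axes mm [(np.float64(51.707962951853595), np.float64(21.538942727880084)), (np.float64(51.73887937600692), np.float64(-23.030563533483697))]
0.02840000000000001 6.851496297732487 [ 0.56415324 -0.17787532  0.02943629] [-2.50463848  1.44705233  5.76616526] 0.04869156736428429 12.1417
```

```bash
python3 - <<'E'
from h import *
x,y=.564,-.1778
env.movel([x,y,.0292],feed=.02); print(get_wrist_force())
effector.set_gripper(.066); env.movel([x,y,.06],feed=.05)
env.movel([x,y,.22],feed=.2)
d=cap("wrist"); save(d,"placed.png",(200,80,500,380),2); print(get_wrist_force(),get_clock())
for n,lo,hi,z in(("terra",(3,110,40),(20,255,255),.039),("blue",(90,60,40),(125,255,255),.027)):
    for c in cv2.findContours(mask(d,lo,hi),0,2)[0]:
        if cv2.contourArea(c)<300: continue
        r=cv2.minAreaRect(np.float32(onplane(d,c.reshape(-1,2),z)[:,:2]*1000)); print(n,c.reshape(-1,2).mean(0).round(),np.round(r[0],1),np.round(r[1],1),round(r[2],1))
E
```

```text
[-0.54280873  0.22988813  2.53271377]
[-0.32422408  0.60526161  0.27091691] 14.475
terra [349. 404.] [ 347.2 -159.5] [125.1  60.9] 80.9
terra [ 49. 365.] [443.1 131.5] [69.3 38.7] 16.0
terra [551. 306.] [ 431.9 -385.5] [86.  17.3] 3.1
terra [326. 195.] [ 565.2 -177.3] [ 52.3 100.8] 80.8
terra [621. 147.] [ 583.8 -440.2] [91.7 20.8] 2.7
```

View pics/placed.png

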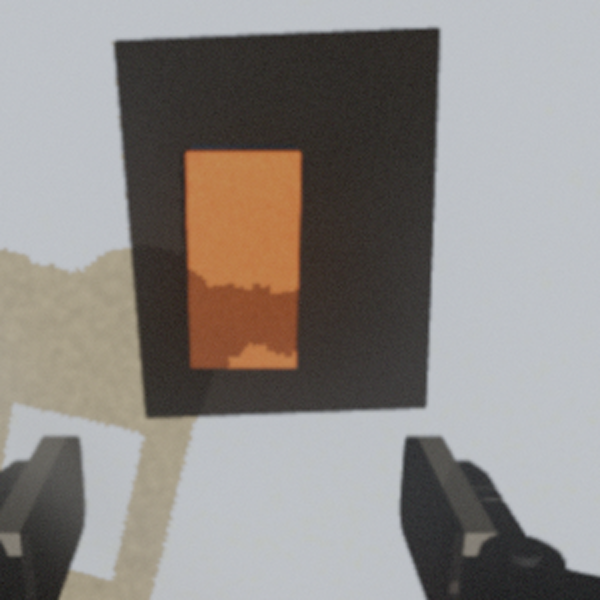

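The tile lies squarely on the stack. It measures (565.2,-177.3) at 80.8°, against (564.8,-177.6) at 81.3° for the blue tile, and no blue edge sticks out. Next I look closely at the cap.

```bash
python3 - <<'E'
from h import *
import pickle
x,y=.564,-.1778
env.movel([x,y,.37],feed=.25)
effector.set_gripper(.085,60)
env.move_to([.564,.197,.37],down(np.radians(-28)))
d=cap("wrist");save(d,"cap.png",s=.9);pickle.dump(d,open("cap.pkl","wb"))
print(get_clock(),np.round(get_joint_positions(),2))
m=mask(d,(170,120,40),(180,255,255))|mask(d,(0,140,40),(4,255,255))
c=max(cv2.findContours(cv2.morphologyEx(m,3,np.ones((7,7))),0,2)[0],key=cv2.contourArea).reshape(-1,2)
P=onplane(d,c,.224)[:,:2]*1000
print(cv2.minEnclosingCircle(np.float32(P)),cv2.fitEllipse(np.float32(P)),c.mean(0))
for a,b in ((.45,-28),(.5,62),(.5,72)): print(planner.solve_ik([.564,.197,.2],down(np.radians(b))))
E
```

```text
17.0083 [ 0.24  0.21  0.95 -0.    1.97  0.73]
((568.0909423828125, 200.96539306640625), 28.845521926879883) ((567.7693481445312, 200.59054565429688), (52.90149688720703, 56.88251495361328), 151.81727600097656) [321.25225225 217.9009009 ]
[ 2.41159081e-01  2.00479562e-01  1.30488899e+00 -4.44089210e-16
  1.63622410e+00  7.29851271e-01]
[ 2.41159081e-01  2.00479562e-01  1.30488899e+00 -4.44089210e-16
  1.63622410e+00 -8.40945055e-01]
[ 2.41159081e-01  2.00479562e-01  1.30488899e+00 -4.44089210e-16
  1.63622410e+00 -1.01547798e+00]
```

View pics/cap.png

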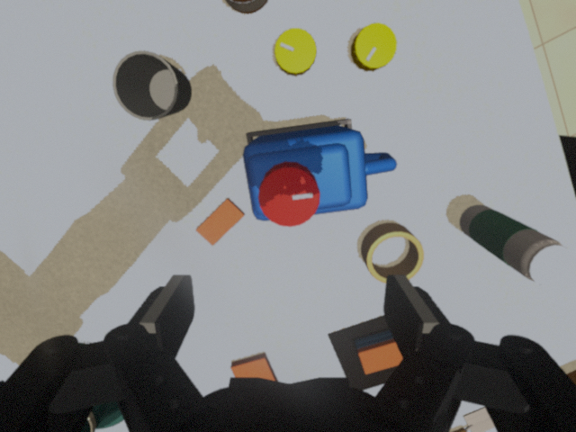

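The cap is at (290,195) in the picture, on the jug, with its mark pointing at the handle. Its measured diameter of 57 mm matches the 56 mm given. The wrist and top views differ by 5 mm, so I look again from the half-turned wrist to cancel the mount bias.

```bash
python3 - <<'E'
from h import *
import pickle
def circ(d,roi=None):
    m=mask(d,(168,110,30),(180,255,255))|mask(d,(0,130,30),(5,255,255))
    if roi: k=np.zeros_like(m);k[roi[1]:roi[3],roi[0]:roi[2]]=255;m&=k
    c=max(cv2.findContours(cv2.morphologyEx(m,3,np.ones((7,7))),0,2)[0],key=cv2.contourArea)
    P=onplane(d,cv2.convexHull(c).reshape(-1,2),.224)[:,:2]*1000
    return np.round(cv2.minEnclosingCircle(np.float32(P))[0],1),np.round(cv2.minEnclosingCircle(np.float32(P))[1],1),np.round(cv2.fitEllipse(np.float32(P))[0],1)
print("w1",circ(pickle.load(open("cap.pkl","rb"))))
print("top",circ(pickle.load(open("top.pkl","rb")),(215,205,260,245)))
env.move_to([.566,.199,.37],down(np.radians(152))); print("w2",circ(cap("wrist")))
env.move_to([.566,.199,.37],down(np.radians(-28))); print("w3",circ(cap("wrist")),get_clock())
E
```

```text
w1 (array([568.4, 200.9]), np.float64(29.2), array([567.9, 200.7]))
top (array([562.6, 196.9]), np.float64(29.0), array([562.4, 197. ]))
w2 (array([565.2, 195.7]), np.float64(28.9), array([565.4, 196.2]))
w3 (array([568.4, 201. ]), np.float64(29.2), array([567.8, 200.8])) 22.4083
```

```bash
python3 - <<'E'
from h import *
x,y=.5663,.1984; Q=lambda a: down(np.radians(a))
def st(t): print(t,np.round(get_position(),4),np.round(get_wrist_force(),1),np.round(get_ft_torque(),2),round(get_grip_width(),4),round(get_clock(),2))
env.movel([x,y,.25],Q(-28),feed=.15); st("a")
env.movel([x,y,.187],feed=.1); st("b")
effector.set_gripper(.04,85); env.wait(.2); st("grip")
z0=get_position()[2]; f0=get_wrist_force()[2]
for k in range(1,14):
    env.movel([x,y,.187-.001*k],feed=.02); dz=z0-get_position()[2]; f=get_wrist_force()[2]-f0
    if f>17 or dz>.0078: break
st("press %d dz %.4f f %.1f"%(k,dz,f))
E
```

```text
a [0.5668 0.1985 0.2515] [-0.4 -0.4  0.3] [ 0.08 -0.03 -0.01] 0.0848 23.36
b [0.5667 0.1985 0.1878] [ 0.3 -0.2 -0.4] [ 0.01 -0.05  0.  ] 0.0853 24.14
grip [0.5668 0.1986 0.1885] [-0.2 -1.4  6. ] [-0.    0.2  -0.03] 0.0538 24.73
press 9 dz 0.0078 f 3.3 [0.5668 0.1986 0.1807] [-2.  -1.2  9.3] [-0.11  0.43 -0.02] 0.0541 26.98
```

```bash
python3 - <<'E'
from h import *
x,y=.5663,.1984; Q=lambda a: down(np.radians(a))
def st(t): print(t,np.round(get_position(),4),np.round(get_wrist_force(),1),np.round(get_ft_torque(),2),round(get_grip_width(),4),round(get_clock(),2))
env.movel([x,y,.1776],feed=.02); st("p")
for a in range(-13,63,15):
    env.move_to([x,y,.1776],Q(a)); st(a)
    if abs(get_ft_torque()[2])>1.5 or np.linalg.norm(get_wrist_force())>50: print("STOP");break
E
```

```text
p [0.5668 0.1985 0.1805] [-2.4 -1.   8.7] [-0.03  0.39 -0.  ] 0.054 27.23
-13 [0.5667 0.1991 0.1805] [-2.6  0.9  9.8] [0.09 0.47 0.13] 0.0536 27.59
2 [0.5664 0.1994 0.1805] [-3.9  0.7  9. ] [0.12 0.64 0.01] 0.0541 27.95
17 [0.5664 0.1993 0.1805] [-3.2  1.9  9.7] [0.17 0.55 0.06] 0.0539 28.31
32 [0.566  0.1994 0.1805] [-4.6  0.9  9.9] [0.12 0.77 0.01] 0.0541 28.67
47 [0.5658 0.1996 0.1805] [-5.6  1.1 10.2] [0.2  0.78 0.06] 0.0543 29.02
62 [0.5659 0.1993 0.1805] [-5.3  1.4  9.8] [0.08 0.76 0.02] 0.0541 29.38
```

```bash
python3 - <<'E'
from h import *
x,y=.5660,.1990
def st(t): print(t,np.round(get_position(),4),np.round(get_wrist_force(),1),np.round(get_ft_torque(),2),round(get_grip_width(),4),round(get_clock(),2))
ok=True
for z in (.183,.187,.189,.191,.194,.198,.205):
    env.movel([x,y,z],feed=.03); st(z)
    if get_wrist_force()[2]<-10: ok=False;print("CAUGHT");break
if ok:
    env.movel([x,y,.270],feed=.08); env.wait(.3); st("up")
    d=cap("wrist");e=cap("side")
    save(d,"up_w.png",s=1); save(e,"up_s.png",(200,80,400,260),3)
    a=cv2.resize(d["color"],(400,300));b=cv2.resize(e["color"][90:240,200:400],(400,300))
    cv2.imwrite("pics/up.png",np.hstack([a,b])[...,::-1])
E
```

```text
0.183 [0.5659 0.1993 0.1852] [-2.9  0.6  8.3] [-0.01  0.54 -0.03] 0.054 29.72
0.187 [0.5658 0.1993 0.1884] [-3.1  0.4  7.9] [-0.01  0.57  0.02] 0.0541 30.0
0.189 [0.5657 0.199  0.1885] [-2.2  0.6  3. ] [-0.02  0.28 -0.01] 0.0545 30.25
0.191 [0.5657 0.1989 0.1902] [-1.5 -0.2  0.3] [0.01 0.23 0.01] 0.0541 30.5
0.194 [0.5657 0.1989 0.1939] [-1.8 -0.1 -0.4] [-0.07  0.34 -0.02] 0.0543 30.75
0.198 [0.5659 0.199  0.1984] [-2.4 -0.6 -0.2] [-0.09  0.46  0.01] 0.0538 31.03
0.205 [0.5667 0.199  0.2058] [-0.3  0.2 -0.5] [-0.02 -0.02  0.06] 0.054 31.42
up [0.5659 0.199  0.2695] [ 0.  -1.1 -0.7] [ 0.01 -0.07  0.01] 0.054 32.68
```

View pics/up.png

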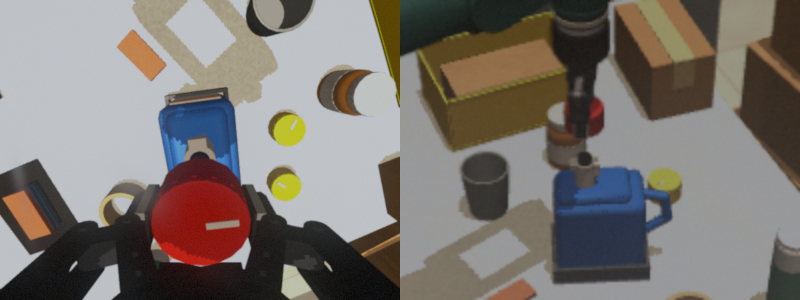

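The cap is off and held level at (200,212) in the left half. The bare neck shows at (585,175) in the right half, directly below the cap, and the jug hasn't moved. I trim the height, check the stack once more and hand in.

```bash
python3 - <<'E'
from h import *
env.movel([.5660,.1990,.268],feed=.03); env.wait(.6)
d=cap("top"); m=mask(d,(5,110,50),(20,255,255)); m[:,:370]=0;m[:200]=0;m[290:]=0;m[:,430:]=0
c=max(cv2.findContours(m,0,2)[0],key=cv2.contourArea)
print(cv2.minAreaRect(np.float32(onplane(d,c.reshape(-1,2),.039)[:,:2]*1000)))
print(get_position(),R.from_quat(get_ee_rot()).as_matrix()[:,0].round(3),get_grip_width(),np.abs(get_qd()).max(),get_clock())
hand_in()
E
```

```text
((562.7063598632812, -178.3953857421875), (53.26491165161133, 103.4500503540039), 80.3199691772461)
[0.56598756 0.19900193 0.26801652] [-0.  0. -1.] 0.05436089716484583 0.0015859385428206182 33.6833
the job is handed in; nothing more can be done
```

I finished both parts and handed the job in at 33.7 s; it gave no verdict. The middle-sized terracotta tile is on the two blue tiles and released. The red cap was pressed, turned 90° anticlockwise and lifted off, and the gripper still holds it.

- **Tile:** in the wrist view it lies within about 0.5 mm and 0.5° of the blue tile beneath. The last top view agrees to about 1.4 mm and 0.9°. I set it down with about 7 N.
- **Cap:** it was pressed about 8 mm at about 10 N, turned with little resistance and came off without catching. It is held still with the tool pointing straight down. Its centre is about 82–83 mm above the neck top, worked out from the arm's height rather than measured in a picture.
- **Disagreement:** the top and wrist cameras differed by 2–5 mm on positions. For the cap I averaged two wrist views taken half a turn apart. Sideways forces stayed under 6 N while turning, which suggests the grip was near the cap's axis.
- **Other objects:** I touched nothing else on purpose. The last pictures showed nothing out of place, but I did not measure the other objects again.

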